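Seat the handle and turn a dished plate with its test ball

ROBOT

A 6-joint arm with a two-finger parallel gripper is mounted at the origin on the work surface. World frame = base frame: x ahead of the robot, y to its left, z up, the work surface at z = 0. Lengths are in m, angles in degrees, forces in N, time in s.
With the tool pointing down it reaches from about 0.25 to 0.775 m from the base axis. Payload 8.9 kg.
Tool frame: the origin (TCP) lies on the centre line of the jaws, within the pads' length; the fingertips stand 14 mm ahead of it and the grasp point (between the pads) lies 5 mm behind it (robot.nose_length is the z of the fingertips in the tool frame, in m); z points along the fingers, y is the line along which they close (so a half turn about z gives the same grasp; the last joint's range is limited). The gripper opens to 85 mm and grips with 20 to 120 N. Pads are 22 mm wide; open, the fingers measure 114 mm over their backs; the gripper's body (76 mm by 85 mm) begins 54 mm behind the grasp point. The pads swing forward as they close: fully open they stand 13 mm farther back than shut.
Start: joints at [58.539, 16.656, -8.789, 64.555, 0, 82.019], TCP at [0.209, 0.482, 0.213] pointing down, gripper open.
Joint ranges: [-144.48, 144.48], [-52.06, 99.96], [-74.48, 78.29], [-112.23, 115.85], [-86.99, 84.42], [-180, 180]. Speed limits (degrees/s): [127.2, 127.2, 159.86, 180, 180, 180].

INTERFACE

Orientations are given as [roll, pitch, yaw] about the fixed x, y, z axes, in that order (R = Rz(yaw) Ry(pitch) Rx(roll)).
In Python, from bench import robot gives the robot as it stands.
- The arm moves only by the tool apply_moves, never from a script. Its arguments are lists of equal length, an entry for each row: "rotation": the turn, a rotation vector about the tool's x, y, z in degrees, a list of three; "delta_pos": the shift along the tool's x, y, z in m, a list of three; "hand": the opening, from 0 (shut) to 1 (fully open). In form: {"rotation": [[wx, wy, wz], ...], "delta_pos": [[tx, ty, tz], ...], "hand": [hand, ...]}. A call has 1 to 10 rows; each row shifts and turns the commanded pose from where the row before left it, along the tool's axes as they then stand; what a row does not reach is not made up. A row lasts 1/10 s, in which the tool goes at most 50 mm and 8.59 degrees, less where a joint would pass 70% of its speed; a pose out of reach is approached as far as the arm can. A call is refused whole if a number of a shift passes 0.05 or a number of a turn 8.59, either way. A call with a gripper value outside its range is refused whole. The fingers move at their own pace and stop on an object; "grip_force" is the grip in N (left out, the last holds). Time passes only in rows, so rows that do not move let the fingers close. It gives the time, the measured TCP pose, the force, the opening and the grip force at its end, in the units of the state.
- robot.observe(): the state, without advancing time (a new reading comes with each control period).
- robot.capture(name): name is "side" or "top"; returns a dict with "frame" (480x640x3 uint8, red, green, blue), "fx", "fy", "cx", "cy" (pixels), "k1" (the pictures are not rectified: a ray, as slopes to the right and down, at radius r is drawn at 1 + k1 r^2 times it, then the intrinsics apply), "position" and "rotation" of the camera in the world. Camera axes: x right, y up, looking along -z (the intrinsics and any distortion apply to the point x, -y, -z); pixel columns grow to the right and rows downward; lengths in m; the calibration is good to about 2 mm. A picture is of the moment at which its call begins. There is no depth.
- robot.close_job(): hands the job in; it is judged then, once.
Trained networks look in a picture, given as the dict that the camera call returned (one of the last four; its "shot" number tells which), for a name from the list of things; names that differ only in an ending like _2 or _b are one class to them, and where a whole thing is asked for, a point or a joint stands for the part that bears it (a point fixed in the world has none). Each returns a list of dicts, best first, with "score" (0 to 1); they miss things now and then, are a little off and sometimes report something else, mostly with a low value. They report only what shows in the picture. A call takes as long as a camera call.
- robot.recognise(query, picture): "rect" ([centre column, centre row, width, height] in pixels, round what is visible of it).
- robot.landmark_of(query, picture): "at" ([column, row] in pixels: a listed point, or the origin of a listed thing).
The state is a dict: "clock": time; "joint_positions": joint angles; "dq": joint speeds; "joint_torque": joint torques, N m; "position": TCP position; "tool_rot": TCP orientation; "wrist_force": force on the tool from outside, world axes, zero at the start; "moment": the same for the moment, N m; "finger_gap": finger opening in m; "grasp_force": force on a finger pad.
Only numpy, scipy, OpenCV 4.12 (cv2) and the standard library are available. Lean on these libraries where they do the work, as an engineer would, in place of code of your own. Each camera call takes 0.05 s, during which the arm holds its last target. There are 200 camera calls.

TASK

The strap handle of the dish that holds the steel ball stands a few millimetres proud of its sockets: press it straight down until it is fully home while the dish stays on its stand. Then take the handle, lift the dish straight up until it is 6 to 12 cm clear of the stand, and only then turn it level through a quarter turn, either way, so that the handle ends square across the stand's long foot, with the ball staying in the middle of the dish. Finish while still holding the dish up there, still and level over its stand, and leave everything else on the bench where it is.

Things in the scene. Friction and masses are not known exactly. Their poses are not given: they have to be found in the camera images.
- stand: Fixed test stand: dark oblong steel foot 240 x 110 x 10 mm on the bench, with a round aluminium pedestal of radius 46 mm on its middle, flat top 40 mm above the bench. Origin at the centre of the underside; x along the foot's long side, y along its short side, z up. Place and yaw vary.
- stand_top (a point): Centre of the pedestal's flat top, 40 mm above the bench; axes as the stand's.
- dish: Loose round dish of bright sheet steel, 158 mm wide, rim 21 mm up, hollow of 200 mm radius, foot radius 42 mm, 0.2 to 0.4 kg; starts on the pedestal. Origin: centre of its underside. z up, x along its handle and the two dark socket blocks (18 x 24 mm, at x = +85 and -85 mm, tops 24 mm up); at the start within 4 degrees of the stand's x.
- dish_centre (a point): Point 20 mm above the dish's origin on its axis: where the ball's centre is when the ball lies in the middle. Axes as the dish's.
- handle (a joint): How far the aluminium arch handle stands proud, in m: 0 is fully home, starts at 0.005 to 0.009 (its upper stop), grows upwards. Pins under its two feet slide straight down in the dish's sockets: a stiff fit that takes about 9 N to move, stays where left and stops firmly at home (push 15 to 20 N). The dish can be carried by it.
- handle_top (a point): Middle of the top face of the handle's level bar, straight above the dish's centre, 112 mm above the dish's origin when home. Bar along the dish's x: 182 mm long, 12 mm wide (y), 16 mm high; legs at x = +85 and -85 mm; free below it down to the ball's top, 35 mm above the dish's origin. Handle 0.1 kg. Axes as the dish's.
- ball_center (a point): Centre of the loose polished steel ball, 30 mm diameter, about 0.11 kg, lying in the middle of the dish; it rolls easily.
- dishing_block: Bystander, fixed: a square wooden block 130 x 130 x 60 mm with a round hollow 80 mm wide in its top. Origin at the centre of its underside. The stand and this block swap sides from run to run.
- scriber: Bystander, loose: a black-handled scriber 150 mm long, 26 mm thick, lying along its x between the stand and the block. Origin at its middle, on the bench.
- hammer: Bystander, loose: wooden-handled hammer, 260 mm long, lying along its x, 26 mm high. Origin at its middle, on the bench.
- rivet_jar: Bystander, loose: grey jar with a metal cap, 56 mm diameter, 70 mm high. Origin at the centre of its underside.
- spare_dish: Bystander, loose: a smaller empty dish without a handle, 120 mm wide, 18 mm high. Origin at the centre of its underside.
- wrench: Bystander, loose: steel wrench 180 mm long, 8 mm high, lying along its x. Origin at its middle, on the bench.

How it is judged:
By the outcome, as a careful person would: the job done as asked, in the order asked, and still so for the second after the job is handed in, while the arm keeps its last pose, push and grip.
It also fails if it takes over 54 s, if anything falls off the work surface, if the arm or the gripper's body presses on something with over 40 N, if the wrist force passes 120 N, or if a joint passes its speed limit or range.

## Working session

There is one attempt and no reset: what is moved stays moved. The work goes in short steps, Python scripts to look and compute and a tool call to move; the robot and the scene stay as the last step left them, time stands still between calls to the robot, and variables do not carry over. Pictures are saved under pics/ and viewed, at most 10 in all, crops included, and the job is handed in when it is done.

Besides the shell and the picture viewer there is one more tool, called after "Request:" by a JSON object that holds its "api" and its "payload". apply_moves: Moves the arm, as the interface text tells. Its arguments: {"type":"object","properties":{"rotation":{"type":"array"},"delta_pos":{"type":"array"},"hand":{"type":"array"},"grip_force":{"type":"number"}},"required":["rotation","delta_pos","hand"]}

```bash
mkdir -p pics; ls
cat > h.py <<'E'
import numpy as np, cv2
from bench import robot
def ray(c,px):
    d=np.array([(px[0]-c['cx'])/c['fx'],(px[1]-c['cy'])/c['fy']])
    u=d.copy()
    for _ in range(20): u=d/(1+c['k1']*(u@u))
    v=np.array(c['rotation'])@np.array([u[0],-u[1],-1.0])
    return np.array(c['position']),v/np.linalg.norm(v)
def onz(c,px,z):
    o,v=ray(c,px); return o+v*(z-o[2])/v[2]
def tri(c1,p1,c2,p2):
    o1,v1=ray(c1,p1);o2,v2=ray(c2,p2)
    t=np.linalg.lstsq(np.stack([v1,-v2],1),o2-o1,rcond=None)[0]
    a=o1+v1*t[0];b=o2+v2*t[1]; return (a+b)/2,np.linalg.norm(a-b)
def proj(c,P):
    p=np.array(c['rotation']).T@(np.array(P)-np.array(c['position']))
    u=np.array([p[0]/-p[2],-p[1]/-p[2]]);u=u*(1+c['k1']*(u@u))
    return np.array([c['fx']*u[0]+c['cx'],c['fy']*u[1]+c['cy']])
def save(c,n): cv2.imwrite(f'pics/{n}.png',c['frame'][:,:,::-1])
E
python3 - <<'E'
from h import *
np.set_printoptions(precision=4,suppress=True)
print(robot.observe())
s=robot.capture('side');t=robot.capture('top')
save(s,'s0');save(t,'t0')
for n,c in(('side',s),('top',t)):
    print(n,{k:(np.round(v,4).tolist()) for k,v in c.items() if k!='frame'})
P={}
for q in['stand_top','dish_centre','handle_top','ball_center','dish','stand','rivet_jar','hammer','dishing_block']:
    a=robot.landmark_of(q,s);b=robot.landmark_of(q,t)
    print(q,[(np.round(x['at'],1).tolist(),round(x['score'],2)) for x in a[:2]],[(np.round(x['at'],1).tolist(),round(x['score'],2)) for x in b[:2]])
    if a and b: print('   ',*tri(s,a[0]['at'],t,b[0]['at']))
E
```

```text
pics
{'clock': 0.0, 'joint_positions': array([58.5398, 16.6885, -8.8303, 64.5557, -0.001 , 82.0206]), 'dq': array([-0.0093, -0.0233,  0.0678,  0.0224,  0.0057,  0.0203]), 'joint_torque': array([ -0.0002, -53.7144,  33.1371,   0.0157,  -0.0004,  -0.    ]), 'position': array([0.2089, 0.4811, 0.2125]), 'tool_rot': array([-179.9261,   -0.0093,  156.5192]), 'wrist_force': array([ 0.075 , -0.6756,  1.0028]), 'moment': array([ 0.0005, -0.0409,  0.0233]), 'grasp_force': 0.0, 'finger_gap': 0.08550401003843563}
side {'fx': 560.1301, 'fy': 560.1301, 'cx': 316.5482, 'cy': 242.888, 'k1': -0.0856, 'position': [0.0478, 1.1338, 1.3385], 'rotation': [44.3403, 0.491, -162.3898], 'shot': 1}
top {'fx': 470.3728, 'fy': 470.3728, 'cx': 320.9364, 'cy': 242.3322, 'k1': 0.0275, 'position': [0.2475, 0.0142, 1.1945], 'rotation': [9.2716, -1.2218, -91.2187], 'shot': 2}
stand_top [([307.1, 210.3], 0.67)] []
dish_centre [([306.9, 208.7], 0.69)] [([395.5, 205.9], 0.77)]Traceback (most recent call last):
  File "<stdin>", line 12, in <module>
  File "h.py", line 13, in tri
    t=np.linalg.lstsq(np.stack([v1,-v2],1),o2-o1,rcond=None)[0]
                      ~~~~~~~~^^^^^^^^^^^^
    axis = normalize_axis_index(axis, result_ndim)
numpy.exceptions.AxisError: axis 1 is out of bounds for array of dimension 1
```

```bash
sed -i "s/np.array(c\['rotation'\])/rot(c['rotation'])/; s/^from bench/from scipy.spatial.transform import Rotation as Rn\nrot=lambda e: Rn.from_euler('xyz',e,degrees=True).as_matrix()\nfrom bench/" h.py
python3 - <<'E'
from h import *
np.set_printoptions(precision=4,suppress=True)
s=robot.capture('side');t=robot.capture('top')
for q in['stand_top','dish_centre','handle_top','ball_center','dish','stand','rivet_jar','hammer','dishing_block','scriber','spare_dish','wrench']:
    a=robot.landmark_of(q,s);b=robot.landmark_of(q,t)
    print(q,[(np.round(x['at'],1).tolist(),round(x['score'],2)) for x in a[:2]],[(np.round(x['at'],1).tolist(),round(x['score'],2)) for x in b[:2]])
    if a and b: print('   ',*tri(s,a[0]['at'],t,b[0]['at']))
E
```

```text
stand_top [([306.1, 209.4], 0.57), ([349.7, 174.3], 0.29)] [([405.6, 197.5], 0.73)]
    [ 0.5422 -0.2362  0.021 ] 0.018531218253521345
dish_centre [([302.4, 206.1], 0.88)] [([394.4, 206.6], 0.59)]
    [ 0.5237 -0.1952  0.0708] 0.014706308206024525
handle_top [([305.2, 184.4], 0.56)] [([402.9, 192.5], 0.92)]
    [ 0.5231 -0.1993  0.1659] 0.00541890507160633
ball_center [([306.4, 205.7], 0.5)] [([398.3, 202.6], 0.56)]
    [ 0.5244 -0.2076  0.0652] 0.0062188134978298035
dish [([306.9, 209.1], 0.77)] [([396.7, 205.8], 0.88)]
    [ 0.5209 -0.2057  0.0517] 0.0035937199437353867
stand [([307.0, 217.4], 0.67)] []
rivet_jar [] [([398.3, 206.2], 0.73), ([455.7, 308.6], 0.57)]
hammer [([222.6, 394.5], 0.86)] [([121.9, 212.3], 0.62)]
    [ 0.5294  0.4974 -0.0115] 0.004753718444990526
dishing_block [([274.9, 317.0], 0.96), ([350.9, 172.0], 0.49)] [([227.6, 226.5], 0.94)]
    [0.4825 0.2226 0.004 ] 0.008335228555785142
scriber [([301.7, 267.2], 0.72)] [([307.6, 226.1], 0.8)]
    [0.4735 0.0169 0.0104] 0.018957808465979033
spare_dish [([346.1, 176.9], 0.79)] [([120.5, 213.8], 0.67), ([501.8, 236.7], 0.65)]
    [0.3267 0.243  0.6088] 0.1111067572812668
wrench [([321.6, 393.0], 0.57)] [([147.2, 316.2], 0.56)]
    [0.2682 0.4194 0.0022] 0.008262371058179016
```

View pics/s0.png

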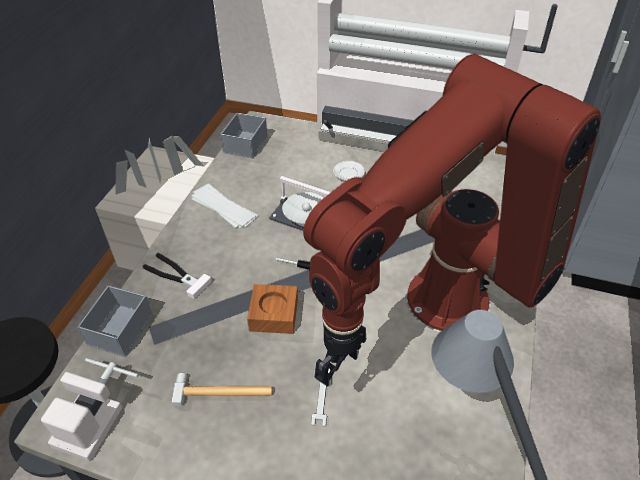

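View pics/t0.png

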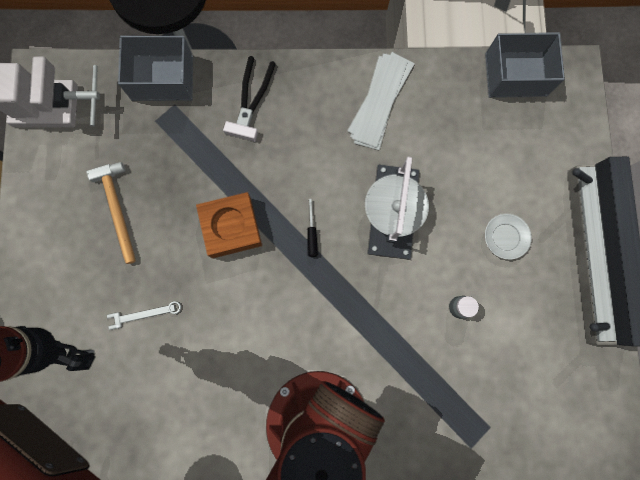

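Run:
```python
from h import *
t=cv2.imread('pics/t0.png');s=cv2.imread('pics/s0.png')
a=cv2.resize(t[150:270,350:450],None,fx=5,fy=5,interpolation=cv2.INTER_CUBIC)
b=cv2.resize(s[165:240,262:342],None,fx=4,fy=4,interpolation=cv2.INTER_CUBIC)
o=np.zeros((600,800,3),np.uint8);o[:600,:500]=a;o[:300,500:800]=b[:,:300]
cv2.imwrite('pics/c0.png',o)
```

```text
(no output)
```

View pics/c0.png

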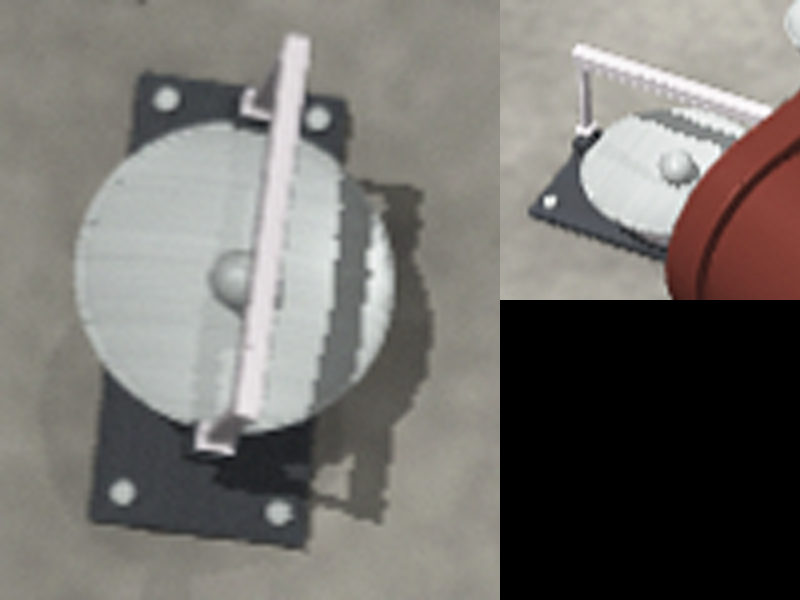

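Run:
```python
from h import *
np.set_printoptions(precision=4,suppress=True)
t=robot.capture('top')
f=lambda p:(350+(p[0]-2)/5,150+(p[1]-2)/5)
c=[onz(t,f(p),.01) for p in[(140,73),(347,98),(305,549),(90,521)]]
print(np.array(c)[:,:2],np.mean(c,0)); 
for i,j in((3,0),(2,1),(0,1),(3,2)):
    d=c[j]-c[i];print(np.linalg.norm(d),np.degrees(np.arctan2(d[1],d[0])))
print('rim',onz(t,f((235,277)),.061))
a,b=[onz(t,f(p),.159) for p in[(299,36),(248,415)]]
d=a-b;print('bar',a,b,(a+b)/2,np.linalg.norm(d),np.degrees(np.arctan2(d[1],d[0])))
m=np.mean(c,0)
for y in range(-8,0,1):
  pass
# precise bar line: brightness profile per row
img=cv2.cvtColor(t['frame'],cv2.COLOR_RGB2LAB).astype(float)
for r in range(164,232,8): print(r,[tuple(int(v) for v in t['frame'][r,cc]) for cc in range(394,414)][0:0],[int(v) for v in (t['frame'][r,396:414,0].astype(int)-t['frame'][r,396:414,1])],[int(v) for v in t['frame'][r,396:414,0]])
```

```text
[[ 0.6457 -0.1685]
 [ 0.6303 -0.2768]
 [ 0.3923 -0.2424]
 [ 0.4087 -0.1334]] [ 0.5192 -0.2053  0.01  ]
0.23957509321269382 -8.420280149142062
0.24047833650724548 -8.219623909044325
0.10943032110144665 -98.06163637398875
0.11027057075210928 -98.53292393907466
rim [ 0.5226 -0.2036  0.061 ]
bar [ 0.6122 -0.2196  0.159 ] [ 0.4351 -0.1876  0.159 ] [ 0.5236 -0.2036  0.159 ] 0.17990563731264267 -10.228090430832005
164 [] [4, 3, 2, 2, 1, 2, 4, 5, 2, 4, 6, 4, 5, 7, 5, 3, 2, 4] [137, 136, 133, 132, 130, 129, 131, 126, 110, 124, 188, 227, 224, 224, 205, 151, 140, 140]
172 [] [-1, -3, 1, 2, 6, 4, 4, 3, 4, 8, 6, 5, 6, 4, 3, -4, -6, -5] [55, 62, 163, 206, 199, 194, 171, 144, 143, 195, 226, 225, 223, 197, 117, 109, 166, 191]
180 [] [-4, -4, -4, -7, -6, -6, -5, 2, 6, 7, 6, 4, 3, -3, -6, -5, -4, -5] [177, 177, 177, 175, 178, 176, 167, 160, 199, 227, 226, 225, 202, 169, 174, 175, 174, 168]
188 [] [-6, -7, -6, -6, -6, -2, 3, 5, 5, 7, 5, 3, -2, -7, -5, -5, -6, -5] [182, 181, 183, 188, 191, 177, 163, 204, 228, 225, 225, 200, 173, 191, 192, 193, 195, 194]
196 [] [-5, -5, -4, -4, -4, 4, 6, 4, 7, 5, 3, -1, -7, -6, -6, -5, -5, -4] [185, 186, 194, 198, 174, 164, 208, 227, 225, 226, 207, 186, 199, 197, 200, 204, 207, 209]
204 [] [-3, -4, -6, -5, 2, 6, 6, 7, 6, 3, -2, -5, -7, -7, -4, -6, -6, -4] [196, 203, 199, 172, 168, 211, 227, 226, 226, 202, 183, 200, 201, 200, 204, 205, 208, 209]
212 [] [-5, -3, 0, 3, 4, 4, 5, 4, 3, -3, -7, -5, -7, -7, -6, -7, -5, -6] [150, 112, 112, 174, 218, 227, 226, 226, 211, 191, 196, 200, 198, 199, 201, 199, 201, 200]
220 [] [-4, -2, 5, 7, 6, 4, 3, 3, -5, -6, -6, -6, -6, -7, -7, -3, -5, -5] [198, 173, 188, 224, 228, 227, 228, 208, 186, 196, 196, 194, 192, 191, 193, 194, 193, 187]
228 [] [-2, 7, 5, 5, 3, 3, 2, -5, -5, -7, -6, -5, -6, -4, -5, -5, -6, -3] [168, 188, 227, 229, 229, 229, 211, 191, 199, 196, 197, 195, 192, 192, 190, 189, 157, 104]
```

Request:
{"api": "apply_moves", "payload": {"rotation": [[0,0,0],[0,0,0],[0,0,0],[0,0,0],[0,0,0],[0,0,0],[0,0,0],[0,0,0],[0,0,0],[0,0,0]], "delta_pos": [[0,0,-0.025],[0,0,-0.025],[-0.01,-0.009,0],[-0.02,-0.018,0],[-0.031,-0.028,0],[-0.031,-0.028,0],[-0.031,-0.028,0],[-0.031,-0.028,0],[-0.031,-0.028,0],[-0.031,-0.028,0]], "hand": [0,0,0,0,0,0,0,0,0,0]}}

```text
clock: 2.65
position: [0.3297, 0.2147, 0.2627]
tool_rot: [-180.0, 0.0, 156.5]
wrist_force: [1.9, 0.4, -0.5]
finger_gap: 0.0
grasp_force: 0.0
```

Request:
{"api": "apply_moves", "payload": {"rotation": [[0,0,0],[0,0,0],[0,0,0],[0,0,0],[0,0,0],[0,0,0],[0,0,0],[0,0,0],[0,0,0],[0,0,0]], "delta_pos": [[-0.031,-0.028,0],[-0.031,-0.028,0],[-0.031,-0.028,0],[-0.031,-0.028,0],[-0.031,-0.028,0],[-0.031,-0.028,0],[-0.031,-0.028,0],[-0.031,-0.028,0],[-0.031,-0.028,0],[-0.02,-0.018,0]], "hand": [0,0,0,0,0,0,0,0,0,0]}}

```text
clock: 3.65
position: [0.4965, -0.153, 0.2623]
tool_rot: [-180.0, -0.0, 156.4]
wrist_force: [0.2, 0.8, -0.0]
finger_gap: -0.0
grasp_force: 0.0
```

Request:
{"api": "apply_moves", "payload": {"rotation": [[0,0,-5],[0,0,-5],[0,0,-3.5],[0,0,0]], "delta_pos": [[-0.02,-0.018,0],[-0.01,-0.009,0],[0,0,0],[0,0,0]], "hand": [0,0,0,0]}}

```text
clock: 4.05
position: [0.5136, -0.1868, 0.2623]
tool_rot: [180.0, -0.1, 170.0]
wrist_force: [0.5, -0.5, 0.5]
finger_gap: -0.0002
grasp_force: 0.0
```

Run:
```python
from h import *
np.set_printoptions(precision=4,suppress=True)
print(robot.observe())
s=robot.capture('side');t=robot.capture('top')
q=[]
for n in('handle_top','ball_center','dish','stand_top','stand'):
    for c,k in((s,'s'),(t,'t')):
        print(n,k,[(np.round(x['at'],1).tolist(),round(x['score'],2)) for x in robot.landmark_of(n,c)[:2]])
a=cv2.resize(s['frame'][130:250,240:400,::-1],None,fx=5,fy=5,interpolation=cv2.INTER_CUBIC)
cv2.imwrite('pics/s1.png',a);np.save('s1.npy',s,allow_pickle=True)
for z,l in((.159,'proud'),(.152,'home')): print(l,proj(s,(.5234,-.2034,z)),proj(t,(.5234,-.2034,z)))
```

```text
{'clock': 4.05, 'joint_positions': array([-27.6561,  17.8878,   0.3494,  72.5269,  -0.0026, -17.674 ]), 'dq': array([ 0.7289, -0.7231, -0.4127,  0.128 ,  0.0242,  4.3547]), 'joint_torque': array([ -0.5748, -55.6315,  34.5976,  -0.095 ,  -0.0314,  -0.954 ]), 'position': array([ 0.5136, -0.1868,  0.2623]), 'tool_rot': array([179.9827,  -0.0631, 170.0179]), 'wrist_force': array([ 0.5266, -0.4546,  0.4574]), 'moment': array([ 0.0478,  0.0374, -0.0345]), 'grasp_force': 0.0, 'finger_gap': -0.00023681577735706194}
handle_top s [([301.8, 182.7], 0.68)]
handle_top t []
ball_center s [([304.8, 206.6], 0.46)]
ball_center t []
dish s [([305.9, 211.7], 0.59)]
dish t []
stand_top s [([305.0, 211.5], 0.72)]
stand_top t []
stand s [([305.8, 219.1], 0.77)]
stand t []
proud [304.7535 185.0063] [404.2606 194.32  ]
home [304.8033 186.6485] [403.6599 195.1209]
```

View pics/s1.png

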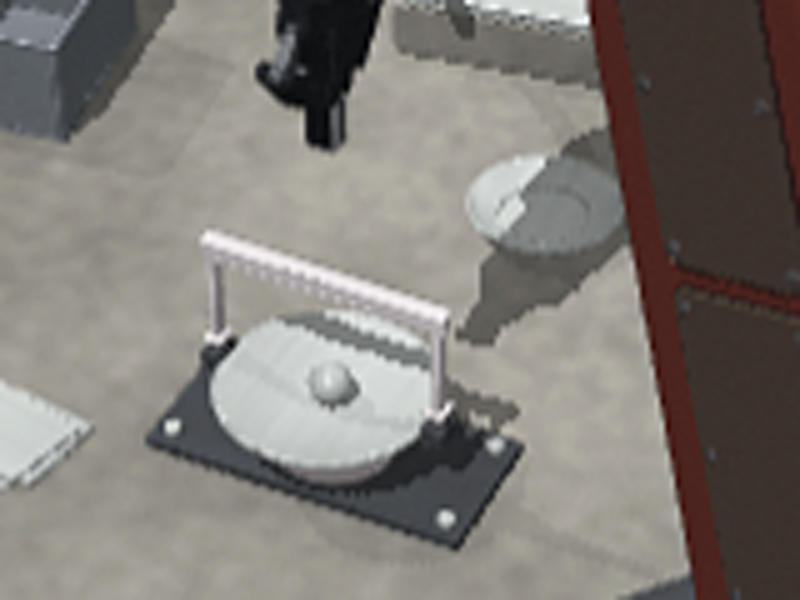

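Request:
{"api": "apply_moves", "payload": {"rotation": [[0,0,0],[0,0,0],[0,0,0],[0,0,0],[0,0,0],[0,0,0],[0,0,0],[0,0,0]], "delta_pos": [[-0.006,-0.0075,0],[-0.0057,-0.0074,0.005],[0,0,0.015],[0,0,0.02],[0,0,0.02],[0,0,0.015],[0,0,0.002],[0,0,0]], "hand": [0,0,0,0,0,0,0,0]}}

```text
clock: 5.45
position: [0.523, -0.2034, 0.1858]
tool_rot: [180.0, -0.0, 170.0]
wrist_force: [-0.8, 0.7, 0.9]
finger_gap: -0.0
grasp_force: 0.0
```

Run:
```python
from h import *
np.set_printoptions(precision=4,suppress=True)
o=robot.observe();print(o['position'],o['tool_rot'],o['wrist_force'])
s=robot.capture('side');print(proj(s,o['position']-[0,0,.014]))
a=cv2.resize(s['frame'][160:220,265:345,::-1],None,fx=10,fy=10,interpolation=cv2.INTER_CUBIC)
cv2.imwrite('pics/s2.png',a)
```

```text
[ 0.523  -0.2034  0.1858] [179.9888  -0.0393 169.9976] [-0.7835  0.7002  0.8869]
[304.776  181.9903]
```

View pics/s2.png

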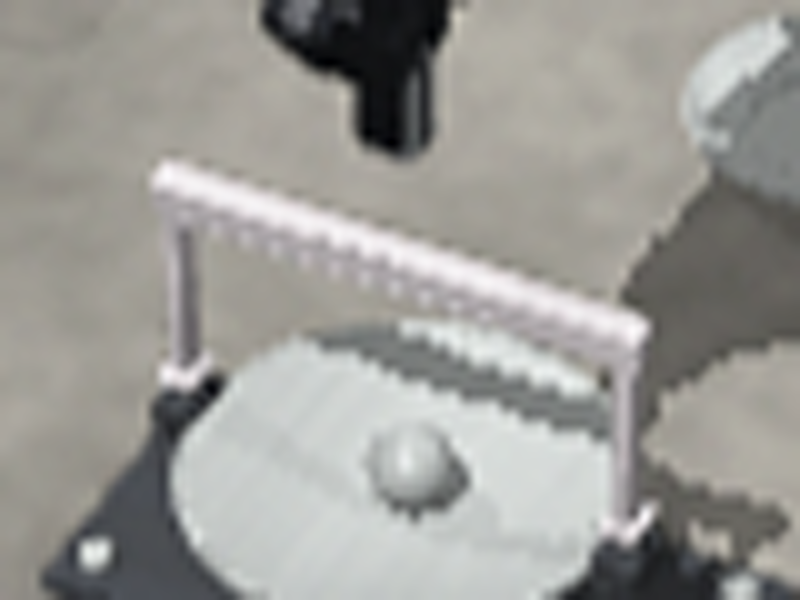

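Run:
```python
from h import *
np.set_printoptions(precision=4,suppress=True)
print(robot.nose_length,[x for x in dir(robot) if x[0]!='_'])
s=robot.capture('side');t=robot.capture('top');o=robot.observe()
for d in(.02,.01,0,-.014): print(d,proj(s,o['position']+[0,0,d]),proj(t,o['position']+[0,0,d]))
print(proj(s,(.5136,-.1868,.2483)))
f=s['frame'];print(f[166:190,304].sum(1)//3)
g=f[166:190,304:306]
a=cv2.resize(t['frame'][150:250,340:440,::-1],None,fx=5.8,fy=5.8,interpolation=cv2.INTER_CUBIC)
cv2.imwrite('pics/t2.png',a)
```

```text
0.014 ['Unreachable', 'capture', 'close_job', 'landmark_of', 'nose_length', 'observe', 'recognise']
0.02 [304.3533 173.4803] [408.6526 188.4395]
0.01 [304.4269 175.9107] [407.7152 189.6894]
0 [304.5    178.3225] [406.7957 190.9156]
-0.014 [304.6015 181.6684] [405.5373 192.5937]
[305.3751 166.9253]
[ 16  17  13  15  14  14  15  13  16 108 161 162 162 163 162 156 149 197
 234 241 214 169 192 180]
```

View pics/t2.png

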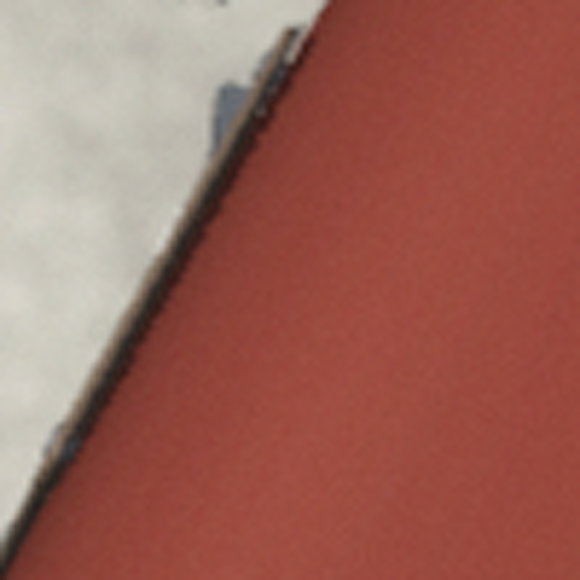

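Run:
```python
from h import *
np.set_printoptions(precision=1,suppress=True)
s=robot.capture('side');t=robot.capture('top')
p=np.array([.2089,.4811,.2125]);yx=np.radians(156.5);ax=np.array([np.cos(yx),np.sin(yx),0]);ay=np.array([np.sin(yx),-np.cos(yx),0])
S=cv2.imread('pics/s0.png');T=cv2.imread('pics/t0.png')
a=cv2.resize(S[320:400,280:380],None,fx=4,fy=4,interpolation=cv2.INTER_CUBIC)
b=cv2.resize(T[310:390,20:120],None,fx=4,fy=4,interpolation=cv2.INTER_CUBIC)
for sg in(-1,1):
  for z,l in((-.001,(0,255,0)),(.07,(0,0,255))):
    q=p+ay*sg*.043+[0,0,z]
    u=proj(s,q);v=proj(t,q);print(u,v)
    cv2.circle(a,tuple(int(x) for x in ((u-[280,320])*4)),4,l,1)
    cv2.circle(b,tuple(int(x) for x in ((v-[20,310])*4)),4,l,1)
cv2.imwrite('pics/cmp.png',np.hstack([a,b]))
```

```text
[351.7 365.1] [ 98.1 352.5]
[352.9 348. ] [ 80.9 355.2]
[327.8 390. ] [ 58.9 336.1]
[328.  373.4] [ 38.5 337.5]
```

View pics/cmp.png

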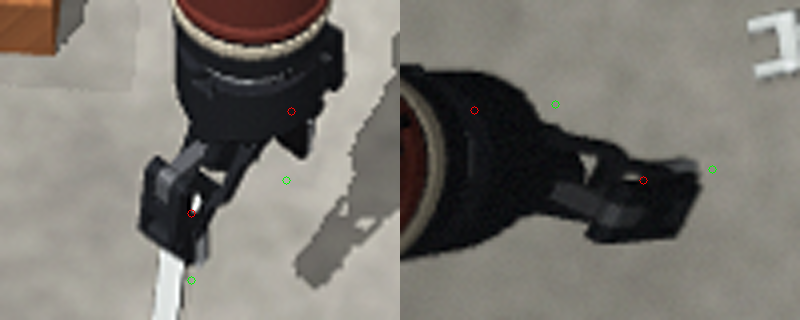

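Request:
{"api": "apply_moves", "payload": {"rotation": [[0,0,0],[0,0,0],[0,0,0],[0,0,0],[0,0,0]], "delta_pos": [[0,0,0.002],[0,0,0.002],[0,0,0.002],[0,0,0.002],[0,0,0]], "hand": [0,0,0,0,0]}}

```text
clock: 6.2
position: [0.5228, -0.2029, 0.1777]
tool_rot: [180.0, -0.0, 170.0]
wrist_force: [0.2, -0.3, -1.6]
finger_gap: 0.0001
grasp_force: 0.0
```

Request:
{"api": "apply_moves", "payload": {"rotation": [[0,0,0],[0,0,0],[0,0,0],[0,0,0],[0,0,0]], "delta_pos": [[0,0,0.001],[0,0,0.001],[0,0,0.001],[0,0,0.001],[0,0,0]], "hand": [0,0,0,0,0]}}

```text
clock: 6.7
position: [0.5229, -0.203, 0.1739]
tool_rot: [180.0, -0.0, 170.0]
wrist_force: [-0.2, 0.4, -0.1]
finger_gap: -0.0
grasp_force: 0.0
```

Request:
{"api": "apply_moves", "payload": {"rotation": [[0,0,0],[0,0,0],[0,0,0],[0,0,0],[0,0,0]], "delta_pos": [[0,0,0.001],[0,0,0.001],[0,0,0.001],[0,0,0.001],[0,0,0]], "hand": [0,0,0,0,0]}}

```text
clock: 7.2
position: [0.5229, -0.203, 0.1699]
tool_rot: [180.0, -0.0, 170.0]
wrist_force: [0.8, 0.8, 0.6]
finger_gap: -0.0001
grasp_force: 0.0
```

Run:
```python
from h import *
np.set_printoptions(precision=4,suppress=True)
o=robot.observe();print(o['position'],o['wrist_force'],o['moment'],o['clock'])
s=robot.capture('side')
a=cv2.resize(s['frame'][160:220,265:345,::-1],None,fx=10,fy=10,interpolation=cv2.INTER_CUBIC)
cv2.imwrite('pics/s3.png',a)
print(s['frame'][166:190,304].sum(1)//3)
```

```text
[ 0.5229 -0.203   0.1699] [0.8392 0.7816 0.6427] [ 0.025  -0.041   0.0087] 7.2
[ 16  21  25  20  17  16  16  15  13  15  16  13   5 106 159 158 150 197
 234 241 215 167 192 179]
```

View pics/s3.png

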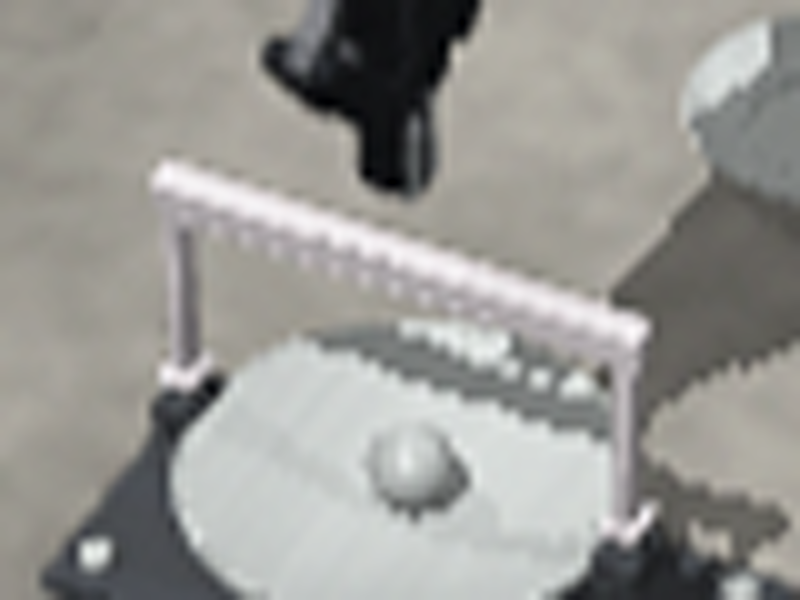

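Request:
{"api": "apply_moves", "payload": {"rotation": [[0,0,0],[0,0,0],[0,0,0],[0,0,0],[0,0,0],[0,0,0]], "delta_pos": [[0,0,0.0015],[0,0,0.0015],[0,0,0.0015],[0,0,0.0015],[0,0,0.001],[0,0,0]], "hand": [0,0,0,0,0,0]}}

```text
clock: 7.85
position: [0.5229, -0.203, 0.1629]
tool_rot: [180.0, -0.0, 170.0]
wrist_force: [-1.3, -0.0, 0.3]
finger_gap: 0.0
grasp_force: 0.0
```

Request:
{"api": "apply_moves", "payload": {"rotation": [[0,0,0],[0,0,0],[0,0,0],[0,0,0],[0,0,0]], "delta_pos": [[0,0,0.001],[0,0,0.001],[0,0,0.001],[0,0,0.001],[0,0,0]], "hand": [0,0,0,0,0]}}

```text
clock: 8.35
position: [0.5229, -0.203, 0.1589]
tool_rot: [180.0, -0.0, 170.0]
wrist_force: [-0.5, 0.0, -0.4]
finger_gap: -0.0001
grasp_force: 0.0
```

Run:
```python
from h import *
s=robot.capture('side')
for c in (300,302,304,306,308): print(c,s['frame'][172:192,c].sum(1)//3)
```

```text
300 [ 18  13  37 107 137 135 136 136 157 155 213 240 207 164 169 166 160 159
 160 163]
302 [ 19  18  18  17  17  18  15  17  15 102 164 222 241 210 168 170 164 157
 156 156]
304 [ 20  18  16  15  17  16  17  16  11  18 116 157 217 245 216 169 193 180
 150 160]
306 [ 21  27  66 115 112  89  90  89  87  85 107 136 145 215 232 193 171 165
 155 158]
308 [114 116 102 101 102 103 102 102 115 145 159 157 156 153 210 204 169 171
 160 158]
```

Request:
{"api": "apply_moves", "payload": {"rotation": [[0,0,0],[0,0,0],[0,0,0],[0,0,0],[0,0,0]], "delta_pos": [[0,0,0.001],[0,0,0.001],[0,0,0.001],[0,0,0.001],[0,0,0]], "hand": [0,0,0,0,0]}}

```text
clock: 8.9
position: [0.5229, -0.203, 0.1549]
tool_rot: [180.0, -0.0, 170.0]
wrist_force: [-0.7, 0.5, 1.5]
finger_gap: -0.0001
grasp_force: 0.0
```

Run:
```python
from h import *
s=robot.capture('side')
for c in (300,302,304,306,308): print(c,s['frame'][172:192,c].sum(1)//3)
```

```text
300 [ 17  18  14  36 105 137 135 161 177 158 215 241 208 165 169 165 161 159
 160 163]
302 [ 20  18  19  17  17  17  16  15  13  10 122 225 244 212 168 170 163 157
 155 156]
304 [ 22  16  19  16  15  15  17  17  16  13  15 116 154 223 218 170 192 180
 152 160]
306 [ 16  19  25  67 115 112  90  90  89  87  83  95 135 156 194 194 171 166
 155 158]
308 [ 60  99 105 102 102 102 103 101 104 115 145 160 159 143 135 156 173 172
 160 159]
```

Request:
{"api": "apply_moves", "payload": {"rotation": [[0,0,0],[0,0,0],[0,0,0],[0,0,0],[0,0,0]], "delta_pos": [[0,0,0.001],[0,0,0.001],[0,0,0.001],[0,0,0.001],[0,0,0]], "hand": [0,0,0,0,0]}}

```text
clock: 9.45
position: [0.5229, -0.203, 0.1509]
tool_rot: [180.0, -0.0, 170.0]
wrist_force: [0.5, 0.2, 0.4]
finger_gap: -0.0001
grasp_force: 0.0
```

Run:
```python
from h import *
s=robot.capture('side')
for c in (300,302,304,306,308): print(c,s['frame'][172:192,c].sum(1)//3)
```

```text
300 [ 16  17  18  13  35 107 138 137 158 161 218 244 209 166 169 166 161 159
 159 163]
302 [ 21  18  20  18  17  19  19  19  15  13  21 168 243 217 170 170 164 157
 155 157]
304 [ 18  18  19  19  18  16  16  17  16  16  11  17 116 147 160 172 194 179
 150 161]
306 [ 19  17  15  22  68 116 112  90  89  90  87  83  97 123 189 196 172 165
 154 158]
308 [  8  59  99 104 103 102 103 102 102 103 112 145 162 144 135 156 171 172
 160 158]
```

Request:
{"api": "apply_moves", "payload": {"rotation": [[0,0,0],[0,0,0],[0,0,0],[0,0,0],[0,0,0]], "delta_pos": [[0,0,0.001],[0,0,0.001],[0,0,0.001],[0,0,0.001],[0,0,0]], "hand": [0,0,0,0,0]}}

```text
clock: 10.0
position: [0.5229, -0.203, 0.1469]
tool_rot: [180.0, -0.0, 170.0]
wrist_force: [0.1, -0.1, 0.1]
finger_gap: 0.0003
grasp_force: 0.0
```

Request:
{"api": "apply_moves", "payload": {"rotation": [[0,0,0],[0,0,0],[0,0,0],[0,0,0]], "delta_pos": [[0,0,0.001],[0,0,0.001],[0,0,0.001],[0,0,0]], "hand": [0,0,0,0]}}

```text
clock: 10.4
position: [0.5229, -0.203, 0.1439]
tool_rot: [180.0, -0.0, 170.0]
wrist_force: [0.0, -0.1, 1.0]
finger_gap: 0.0001
grasp_force: 0.0
```

Run:
```python
from h import *
s=robot.capture('side')
for c in (300,302,304,306,308): print(c,s['frame'][172:192,c].sum(1)//3)
print(robot.landmark_of('handle_top',s)[:1])
```

```text
300 [127  24  17  17  18  12  68 122 160 163 225 253 217 171 172 165 161 160
 160 163]
302 [ 17  19  20  20  18  18  18  16  15  14  14   9  32  88 153 175 164 157
 155 157]
304 [ 18  18  22  21  18  18  18  16  15  16  16  15  12  53  96 152 198 181
 151 160]
306 [ 23  23  18  18  15  36  75  91  90  90  90  89  86  82 101 108 151 168
 156 158]
308 [ 17  13   9  80 111 104 104 102 102 103 102  97 134 147 137 119 104 149
 162 158]
[{'at': [303.4, 182.8], 'score': 0.7}]
```

Request:
{"api": "apply_moves", "payload": {"rotation": [[0,0,0],[0,0,0],[0,0,0],[0,0,0]], "delta_pos": [[0,0,0.001],[0,0,0.001],[0,0,0.001],[0,0,0]], "hand": [0,0,0,0]}}

```text
clock: 10.9
position: [0.523, -0.203, 0.1412]
tool_rot: [-180.0, 0.0, 170.0]
wrist_force: [-0.1, 0.4, 0.4]
finger_gap: 0.0001
grasp_force: 0.7
```

Request:
{"api": "apply_moves", "payload": {"rotation": [[0,0,0],[0,0,0],[0,0,0]], "delta_pos": [[0,0,0.001],[0,0,0.001],[0,0,0]], "hand": [0,0,0]}}

```text
clock: 11.2
position: [0.5231, -0.2031, 0.1396]
tool_rot: [-180.0, 0.0, 170.0]
wrist_force: [-1.9, 1.4, 6.1]
finger_gap: 0.0003
grasp_force: 3.0
```

Request:
{"api": "apply_moves", "payload": {"rotation": [[0,0,0],[0,0,0],[0,0,0]], "delta_pos": [[0,0,0.001],[0,0,0.001],[0,0,0]], "hand": [0,0,0]}}

```text
clock: 11.5
position: [0.5231, -0.2031, 0.1376]
tool_rot: [-180.0, 0.0, 170.0]
wrist_force: [-1.6, 1.1, 6.6]
finger_gap: -0.0
grasp_force: 3.1
```

Request:
{"api": "apply_moves", "payload": {"rotation": [[0,0,0],[0,0,0],[0,0,0]], "delta_pos": [[0,0,0.001],[0,0,0.001],[0,0,0]], "hand": [0,0,0]}}

```text
clock: 11.8
position: [0.5231, -0.2031, 0.1356]
tool_rot: [-180.0, 0.0, 170.0]
wrist_force: [-1.3, 1.1, 6.7]
finger_gap: 0.0001
grasp_force: 3.1
```

Request:
{"api": "apply_moves", "payload": {"rotation": [[0,0,0],[0,0,0],[0,0,0]], "delta_pos": [[0,0,0.001],[0,0,0.001],[0,0,0]], "hand": [0,0,0]}}

```text
clock: 12.1
position: [0.5231, -0.2031, 0.1338]
tool_rot: [-180.0, 0.0, 170.0]
wrist_force: [-2.6, 1.1, 8.6]
finger_gap: 0.0001
grasp_force: 4.1
```

Request:
{"api": "apply_moves", "payload": {"rotation": [[0,0,0],[0,0,0]], "delta_pos": [[0,0,0.001],[0,0,0]], "hand": [0,0]}}

```text
clock: 12.3
position: [0.5232, -0.2032, 0.1337]
tool_rot: [-180.0, 0.1, 170.0]
wrist_force: [-5.2, 2.1, 17.6]
finger_gap: -0.0003
grasp_force: 8.8
```

Run:
```python
from h import *
s=robot.capture('side')
o=robot.observe();print(o['position'],o['wrist_force'],o['moment'])
a=cv2.resize(s['frame'][165:225,265:345,::-1],None,fx=10,fy=10,interpolation=cv2.INTER_CUBIC)
cv2.imwrite('pics/s4.png',a)
S=cv2.imread('pics/s1.png')
```

```text
[ 0.52321281 -0.20314092  0.13373188] [-5.12831917  2.28731578 16.60625069] [0.52881856 1.16239783 0.08022587]
```

View pics/s4.png

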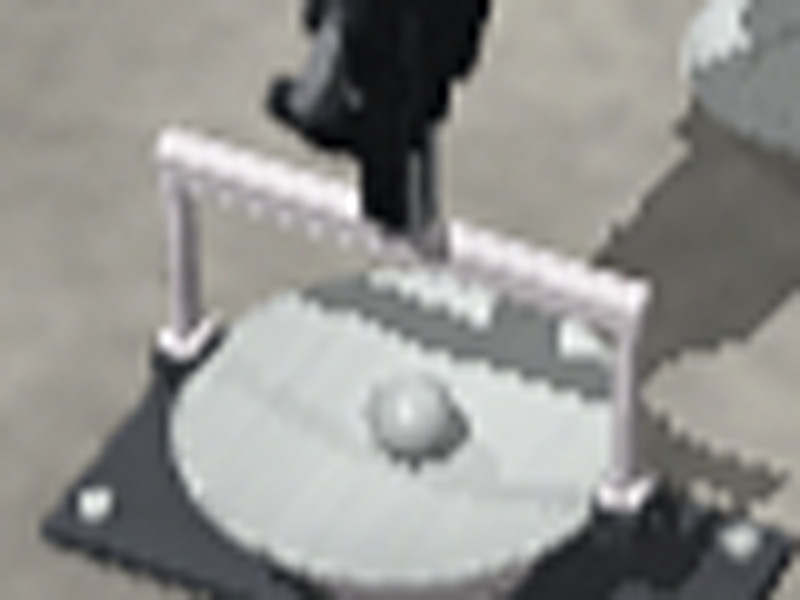

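Request:
{"api": "apply_moves", "payload": {"rotation": [[0,0,0],[0,0,0],[0,0,0],[0,0,0],[0,0,0],[0,0,0],[0,0,0],[0,0,0],[0,0,0],[0,0,0]], "delta_pos": [[0,0,-0.001],[0,0,-0.002],[0,0,-0.005],[0,0,-0.01],[0,0,-0.007],[0,0,0],[0,0,0],[0,0,0],[0,0,0],[0,0,0]], "hand": [0,0,0,0,0,1,1,1,1,1]}}

```text
clock: 13.35
position: [0.5228, -0.203, 0.1568]
tool_rot: [180.0, -0.0, 170.0]
wrist_force: [-0.5, 0.0, -0.1]
finger_gap: 0.0722
grasp_force: 0.0
```

Run:
```python
from h import *
np.set_printoptions(precision=4,suppress=True)
o=robot.observe();print(o['position'],o['wrist_force'],o['finger_gap'])
s=robot.capture('side')
g=s['frame'].astype(int)
# handle/ball check
for n in('handle_top','ball_center','dish','stand_top'):print(n,[np.round(x['at'],1) for x in robot.landmark_of(n,s)[:1]])
cv2.imwrite('pics/s5full.png',s['frame'][:,:,::-1])
for r in (178,179,180,181,182): print(r,g[r,279:286].sum(1)//3)
for r in (193,194,195,196,197): print(r,g[r,324:331].sum(1)//3)
```

```text
[ 0.5228 -0.203   0.1568] [-0.4743  0.0084 -0.0735] 0.07216557564174704
handle_top [array([304.4, 184. ])]
ball_center [array([306.4, 202.6])]
dish [array([302.9, 209.5])]
stand_top [array([305.9, 211.6])]
178 [156 155 221 225 211 200 171]
179 [152 176 246 242 240 235 221]
180 [151 179 218 215 229 241 240]
181 [152 158 166 165 191 217 214]
182 [154 152 187 168 167 169 166]
193 [242 247 237 220 226 188  96]
194 [227 237 247 244 254 209  98]
195 [189 204 218 231 240 153  94]
196 [177 176 171 192 191 115  95]
197 [142 161 176 180 163 107  96]
```

Request:
{"api": "apply_moves", "payload": {"rotation": [[0,0,0],[0,0,0],[0,0,0],[0,0,0],[0,0,0],[0,0,0],[0,0,0],[0,0,0]], "delta_pos": [[0,0,0.005],[0,0,0.008],[0,0,0.008],[0,0,0.008],[0,0,0.008],[0,0,0.008],[0,0,0.005],[0,0,0]], "hand": [1,1,1,1,1,1,1,1]}}

```text
clock: 14.4
position: [0.5225, -0.2028, 0.1062]
tool_rot: [180.0, -0.1, 170.0]
wrist_force: [1.1, 0.4, -0.3]
finger_gap: 0.0853
grasp_force: 0.0
```

Request:
{"api": "apply_moves", "payload": {"rotation": [[0,0,0],[0,0,0],[0,0,0],[0,0,0]], "delta_pos": [[0,0,0],[0,0,0],[0,0,0],[0,0,0]], "hand": [0.8,0.6,0.5,0.4]}}

```text
clock: 14.8
position: [0.5232, -0.2031, 0.1074]
tool_rot: [-180.0, 0.0, 170.0]
wrist_force: [-0.2, 0.1, 0.2]
finger_gap: 0.0342
grasp_force: 0.0
```

Run:
```python
from h import *
np.set_printoptions(precision=4,suppress=True)
o=robot.observe();print(o['position'],o['wrist_force'],o['finger_gap'])
s=robot.capture('side')
a=cv2.resize(s['frame'][160:220,265:345,::-1],None,fx=10,fy=10,interpolation=cv2.INTER_CUBIC)
cv2.imwrite('pics/s6.png',a)
```

```text
[ 0.5232 -0.2031  0.1074] [-0.2171  0.1354  0.2072] 0.03419897846966851
```

View pics/s6.png

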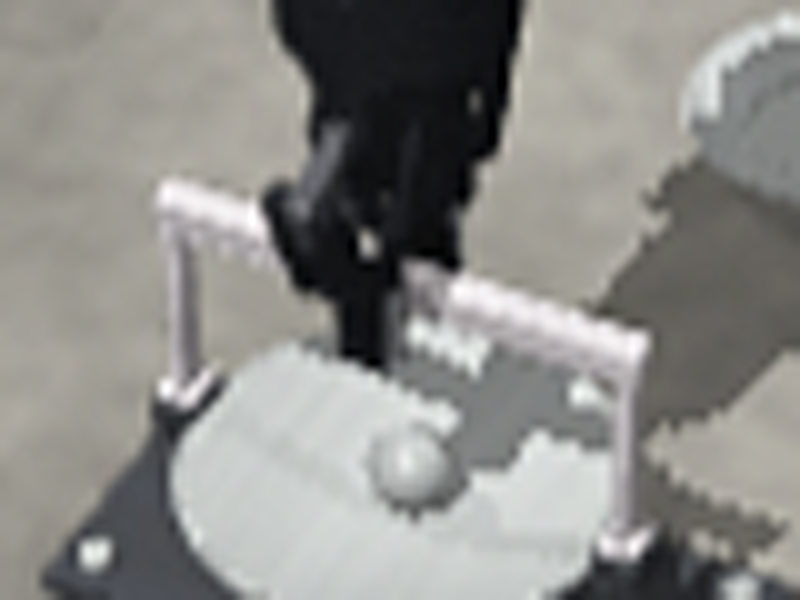

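Request:
{"api": "apply_moves", "payload": {"rotation": [[0,0,0],[0,0,0],[0,0,0],[0,0,0],[0,0,0],[0,0,0],[0,0,0],[0,0,0],[0,0,0],[0,0,0]], "delta_pos": [[0,0,0],[0,0,0],[0,0,0],[0,0,0],[0,0,0],[0,0,0],[0,0,0],[0,0,0],[0,0,0],[0,0,0]], "hand": [0.35,0.3,0.26,0.23,0.2,0.18,0.16,0.14,0.12,0], "grip_force": 30}}

```text
clock: 15.85
position: [0.5229, -0.2031, 0.107]
tool_rot: [-180.0, -0.0, 170.0]
wrist_force: [-0.0, -1.7, -0.4]
finger_gap: 0.0114
grasp_force: 29.9
```

Request:
{"api": "apply_moves", "payload": {"rotation": [[0,0,0],[0,0,0],[0,0,0]], "delta_pos": [[0,0,0],[0,0,0],[0,0,0]], "hand": [0,0,0], "grip_force": 60}}

```text
clock: 16.15
position: [0.523, -0.2031, 0.1071]
tool_rot: [-180.0, -0.0, 170.0]
wrist_force: [-0.6, -2.2, -0.2]
finger_gap: 0.0107
grasp_force: 61.3
```

Run:
```python
from h import *
np.set_printoptions(precision=4,suppress=True)
o=robot.observe();print(o['position'],o['wrist_force'],o['moment'],o['finger_gap'],o['grasp_force'])
s=robot.capture('side')
for n in('ball_center','dish','dish_centre'):print(n,[(np.round(x['at'],1),x['score']) for x in robot.landmark_of(n,s)[:1]])
cv2.imwrite('pics/s7.png',s['frame'][:,:,::-1])
```

```text
[ 0.523  -0.2031  0.1071] [-0.5755 -2.1573 -0.2349] [-0.4786  0.1249 -0.0173] 0.010730882176231873 61.29070043563843
ball_center [(array([306.9, 207.9]), 0.57)]
dish [(array([305.8, 208.8]), 0.66)]
dish_centre [(array([306.7, 208.3]), 0.72)]
```

Request:
{"api": "apply_moves", "payload": {"rotation": [[0,0,0],[0,0,0],[0,0,0],[0,0,0],[0,0,0],[0,0,0],[0,0,0]], "delta_pos": [[0,0,-0.001],[0,0,-0.002],[0,0,-0.003],[0,0,-0.003],[0,0,-0.002],[0,0,-0.001],[0,0,0]], "hand": [0,0,0,0,0,0,0]}}

```text
clock: 17.05
position: [0.5231, -0.2031, 0.1193]
tool_rot: [-180.0, 0.0, 170.0]
wrist_force: [-0.1, -0.9, -5.3]
finger_gap: 0.0109
grasp_force: 60.6
```

Request:
{"api": "apply_moves", "payload": {"rotation": [[0,0,0],[0,0,0],[0,0,0],[0,0,0],[0,0,0],[0,0,0],[0,0,0],[0,0,0],[0,0,0],[0,0,0]], "delta_pos": [[0,0,-0.002],[0,0,-0.005],[0,0,-0.008],[0,0,-0.01],[0,0,-0.01],[0,0,-0.008],[0,0,-0.005],[0,0,-0.002],[0,0,0],[0,0,0]], "hand": [0,0,0,0,0,0,0,0,0,0]}}

```text
clock: 18.05
position: [0.5228, -0.2029, 0.1688]
tool_rot: [180.0, -0.0, 170.0]
wrist_force: [-0.3, -0.2, -4.4]
finger_gap: 0.011
grasp_force: 60.6
```

Run:
```python
from h import *
np.set_printoptions(precision=4,suppress=True)
o=robot.observe();print(o['position'],o['tool_rot'],o['wrist_force'],o['moment'],o['finger_gap'],o['grasp_force'])
s=robot.capture('side');t=robot.capture('top')
for n in('ball_center','dish','dish_centre','handle_top','stand_top','stand'):print(n,[(np.round(x['at'],1),round(x['score'],2)) for x in robot.landmark_of(n,s)[:1]],[(np.round(x['at'],1),round(x['score'],2)) for x in robot.landmark_of(n,t)[:1]])
for l,z in(('dish',.04),('ball',.06),('htop',.152)): print(l,proj(s,(.523,-.2034,z+.062)))
# bar-end rows
g=s['frame'].astype(int).sum(2)//3
m=((g>195)).astype(np.uint8)*255
cv2.imwrite('pics/s8.png',cv2.resize(s['frame'][130:230,240:373,::-1],None,fx=6,fy=6,interpolation=cv2.INTER_CUBIC))
```

```text
[ 0.5228 -0.2029  0.1688] [179.9894  -0.0336 170.0204] [-0.3416 -0.1569 -4.3765] [0.0209 0.0568 0.046 ] 0.010956339751097048 60.61002731323242
ball_center [(array([306.9, 193. ]), 0.55)] []
dish [(array([305.2, 196.9]), 0.96)] []
dish_centre [(array([304.7, 194.3]), 0.57)] []
handle_top [(array([304.4, 171.4]), 0.8)] []
stand_top [(array([306.1, 210.4]), 0.65)] []
stand [(array([300.8, 268.7]), 0.68)] []
dish [305.2645 198.1534]
ball [305.1276 193.6122]
htop [304.4722 171.8173]
```

Request:
{"api": "apply_moves", "payload": {"rotation": [[0,0,0],[0,0,0],[0,0,0],[0,0,0],[0,0,0],[0,0,0],[0,0,0],[0,0,0]], "delta_pos": [[0,0,-0.002],[0,0,-0.005],[0,0,-0.007],[0,0,-0.007],[0,0,-0.005],[0,0,-0.002],[0,0,0],[0,0,0]], "hand": [0,0,0,0,0,0,0,0]}}

```text
clock: 19.55
position: [0.5229, -0.203, 0.197]
tool_rot: [180.0, -0.0, 170.0]
wrist_force: [-0.1, 0.7, -4.9]
finger_gap: 0.0112
grasp_force: 60.6
```

Request:
{"api": "apply_moves", "payload": {"rotation": [[0,0,1],[0,0,2],[0,0,3],[0,0,4],[0,0,4],[0,0,4],[0,0,4],[0,0,4],[0,0,4],[0,0,4]], "delta_pos": [[0,0,0],[0,0,0],[0,0,0],[0,0,0],[0,0,0],[0,0,0],[0,0,0],[0,0,0],[0,0,0],[0,0,0]], "hand": [0,0,0,0,0,0,0,0,0,0]}}

```text
clock: 20.55
position: [0.5229, -0.203, 0.1968]
tool_rot: [-180.0, -0.0, 135.8]
wrist_force: [0.3, 0.4, -5.5]
finger_gap: 0.0109
grasp_force: 60.5
```

Request:
{"api": "apply_moves", "payload": {"rotation": [[0,0,4],[0,0,4],[0,0,4],[0,0,4],[0,0,4],[0,0,4],[0,0,4],[0,0,4],[0,0,4],[0,0,4]], "delta_pos": [[0,0,0],[0,0,0],[0,0,0],[0,0,0],[0,0,0],[0,0,0],[0,0,0],[0,0,0],[0,0,0],[0,0,0]], "hand": [0,0,0,0,0,0,0,0,0,0]}}

```text
clock: 21.55
position: [0.5229, -0.203, 0.1968]
tool_rot: [-180.0, -0.0, 95.8]
wrist_force: [0.1, -0.3, -4.4]
finger_gap: 0.0108
grasp_force: 60.5
```

Request:
{"api": "apply_moves", "payload": {"rotation": [[0,0,4],[0,0,4],[0,0,3],[0,0,2],[0,0,1],[0,0,0.3],[0,0,0],[0,0,0],[0,0,0],[0,0,0]], "delta_pos": [[0,0,0],[0,0,0],[0,0,0],[0,0,0],[0,0,0],[0,0,0],[0,0,0],[0,0,0],[0,0,0],[0,0,0]], "hand": [0,0,0,0,0,0,0,0,0,0]}}

```text
clock: 22.55
position: [0.523, -0.2031, 0.1971]
tool_rot: [180.0, 0.0, 81.7]
wrist_force: [1.0, -0.6, -4.8]
finger_gap: 0.0108
grasp_force: 60.5
```

Run:
```python
from h import *
np.set_printoptions(precision=4,suppress=True)
o=robot.observe();print(o['position'],o['tool_rot'],o['wrist_force'],o['moment'],o['finger_gap'],o['grasp_force'])
p=o['position']
s=robot.capture('side');t=robot.capture('top')
for n in('ball_center','dish','dish_centre','handle_top','stand_top'):print(n,[(np.round(x['at'],1),round(x['score'],2)) for x in robot.landmark_of(n,s)[:1]],[(np.round(x['at'],1),round(x['score'],2)) for x in robot.landmark_of(n,t)[:1]])
for l,z in(('dish',.04),('ball',.06),('htop',.152)): print(l,proj(s,(.523,-.2034,z+.09)))
h=np.radians(o['tool_rot'][2]);u=np.array([np.cos(h),np.sin(h),0])
c=np.array([.523,-.2034,.152+.09])
for k in(-.091,.091):
    q=proj(s,c+u*k);print('bar end',q,proj(t,c+u*k)); x,y=map(int,np.round(q))
    print(s['frame'][y-5:y+6,x-5:x+6].astype(int).sum(2)//3)
cv2.imwrite('pics/s9.png',s['frame'][:,:,::-1])
```

```text
[ 0.523  -0.2031  0.1971] [179.9989   0.0018  81.7297] [ 1.0335 -0.6107 -4.8038] [ 0.0241 -0.0279 -0.01  ] 0.010827586347362594 60.54979920387268
ball_center [(array([306.7, 186.3]), 0.46)] []
dish [(array([273.7, 316.8]), 0.69)] []
dish_centre [(array([306.7, 184.6]), 0.61)] []
handle_top [(array([301.4, 268.9]), 0.52)] []
stand_top [(array([306.6, 209.8]), 0.8)] []
dish [305.0723 191.7766]
ball [304.9327 187.139 ]
htop [304.264  164.8744]
bar end [316.7641 149.4264] [455.1598 189.4928]
[[ 17  19  26  11  84 171 165 162 163 163 164]
 [ 22  25  41  18  70 172 167 165 165 164 165]
 [ 31  28  35  44  17 172 169 167 167 167 167]
 [ 29  29  26  60  66 159 169 170 169 169 168]
 [ 27  30  23  49 110 125 155 169 170 169 169]
 [ 27  26  16  46 101 106 125 157 155 145 136]
 [ 24  15  32  29  74 100 106 128 112  76  46]
 [ 13  66 112  48  59  74  96 112  89  73  44]
 [ 63 135 166  65  60  61  61  92  83 105  55]
 [139 160 154  63  73  55  37  41  62  76  56]
 [165 160 135  78  80  35  30  29  32  45 120]]
bar end [290.9224 181.3848] [369.0237 178.7888]
[[164 163 178 182 203 203 211 221 240 239 243]
 [157 183 200 207 212 210 224 236 239 243 212]
 [183 210 212 213 212 216 235 240 245 220 130]
 [213 219 217 215 206 232 239 244 238 148 107]
 [218 217 216 188 230 242 241 245 175 110 118]
 [213 213 215 192 220 220 239 196 112 125 143]
 [209 207 212 216 182 175 209 117 102 173 198]
 [209 210 209 212 182 175 178 111 119 209 221]
 [208 210 210 212 188 154 185 119 150 220 220]
 [204 206 209 211 195 160 151 155 164 215 216]
 [202 202 205 209 189 173 150 177 164 214 213]]
```

Request:
{"api": "apply_moves", "payload": {"rotation": [[0,0,0],[0,0,0],[0,0,0],[0,0,0],[0,0,0],[0,0,0],[0,0,0],[0,0,0],[0,0,0],[0,0,0]], "delta_pos": [[0,0,0],[0,0,0],[0,0,0],[0,0,0],[0,0,0],[0,0,0],[0,0,0],[0,0,0],[0,0,0],[0,0,0]], "hand": [0,0,0,0,0,0,0,0,0,0]}}

```text
clock: 24.15
position: [0.523, -0.203, 0.1971]
tool_rot: [-180.0, -0.0, 81.7]
wrist_force: [-0.7, 0.5, -4.9]
finger_gap: 0.0108
grasp_force: 60.5
```

Run:
```python
from h import *
np.set_printoptions(precision=4,suppress=True)
s=robot.capture('side');S0=cv2.imread('pics/s9.png')
print('change',np.abs(s['frame'][140:230,260:350].astype(int)-S0[140:230,260:350,::-1]).mean())
for n in('ball_center','dish_centre','dish'):print(n,[(np.round(x['at'],1),round(x['score'],2)) for x in robot.landmark_of(n,s)[:1]], [np.round(x['rect'],1) for x in robot.recognise(n,s)[:1]])
c=np.array([.523,-.2034,.151]);r=[proj(s,c+[.079*np.cos(a),.079*np.sin(a),0]) for a in np.linspace(0,6.28,60)]
print('pred rim',np.min(r,0),np.max(r,0))
o=robot.observe();print(o['position'],o['tool_rot'],o['wrist_force'])
print(robot.close_job())
```

```text
change 0.6202880658436214
ball_center [(array([307.9, 188.4]), 0.61)] [array([307.6, 186.7,  10. ,   7.4])]
dish_centre [(array([304.5, 188.2]), 0.84)] [array([305.3, 178.9,  49.2,  49.9])]
dish [(array([305.4, 188.9]), 0.65)] [array([305.8, 180.3,  49.6,  52. ])]
pred rim [280.9195 171.8956] [328.9381 202.847 ]
[ 0.523  -0.203   0.1971] [-179.9996    0.0017   81.7202] [-0.5509 -0.0531 -5.1772]
the job is handed in; nothing more can be done
None
```

The job is handed in: the handle is pressed home (about 7.5 mm of travel to a firm stop at about 17 N). The dish is held still and level about 9 cm above its stand, handle turned square across the foot, and the ball reads within about 3 px (roughly 1 cm, near the detector's error) of the dish's middle.

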